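# Fit the crank lever to the wire-drawing winch

### The job

Get the jeweller's wire-drawing winch ready for use: push its half-open dust cover by the bar until the two panels are folded flat against each other. Then take the crank lever from the bench, turn it so that its splined hole matches the upright shaft, and slide it on until it sits fully home on the collar. Let go, leave the cover folded, and do not shove the bench block, the charcoal block or the jar that stand near it out of place.

Things in the scene. Friction and masses are not known exactly. Their poses are not given: they have to be found in the camera images.
- cover (a joint): Folding angle (rad) of the bifold dust cover: the angle a at which each of its two panels stands above the level. 0: spread flat over the shaft; 1.55 (the stop): folded, both panels upright and face to face beside the hinge, 66 mm high. Starts at 0.45 to 0.8, tented over the shaft. Stiff hinges: it stays where it is left; pushing its bar level towards the hinge takes about 3 to 6 N.
- cover_hinge (a point): Middle of the cover's fixed hinge, 83 mm above the bench, at the top of one cheek of the winch. Axes are the winch's: z up, x along the hinge, +y from the cover's free edge towards the hinge: the cover folds towards +y. Winch's middle: 68 mm along -y. Two panels, each 66 long (y), 120 wide, 4 thick: the inner hinged here, the outer hinged to it; the outer's free edge slides level towards here.
- cover_bar (a point): Centre of the cover's push bar: a steel rod of diameter 12 mm, 100 long, parallel to the hinge, on the outer panel's upper side near its free edge. To fold, push it level along the winch's +y. At joint value a it is 118 cos a + 13 sin a mm from cover_hinge on the -y side, and 94 to 102 mm above the bench all the way; it passes over the shaft, whose tip is 78.5 high.
- shaft_seat (a point): Centre of the flat collar (diameter 48 mm, 50 above the bench) at the root of the upright splined shaft, 80 from cover_hinge along the winch's -y. The shaft rises 28.5 above this point; in section a plus sign 28 across, bars 9 wide, rounded over at the tip. The point's x and y lie along the splines, z up. It is turned at random; gears hold it against up to 0.6 N m.
- lever_centre (a point): Centre of the hub of the loose steel crank lever, half-way up; same axes as body lever. The hub is a square block 44 x 44 mm, 60 high, sides along x and y, with a plus-shaped hole right through it (slots 13 wide, 32 across, along x and y), so it fits the shaft in any of four turns. Fully home, the hub's foot rests on the collar and this point is 30 above shaft_seat.
- lever: The crank lever; origin at the centre of the hub's foot, z up. A flat arm 22 mm wide, 12 thick, underside 36 above the foot, runs along +x to 137 from the hub's axis; a wooden knob of diameter 22 on its end reaches 88 above the foot. Starts standing on its hub on the bench. 0.45 to 0.7 kg; mass centre about 11 off the hub's axis towards the arm.
- winch: Grey cast housing, fixed; origin at the middle of its underside, axes as cover_hinge. Body 140 (x) by 146 (y) mm, deck 40 high, foot 170 x 176; upright cheeks 6 thick at y +-70, 80 high; open at its x sides. A beam 32 high runs along +y to 245, with a stop 62 high. With the lever home its arm passes 6 above the cheeks, but hits the folded cover if it points to +y.
- bench_block: loose steel bench block 75 x 75 x 22; origin at the centre of its underside
- charcoal: loose black charcoal block 110 x 65 x 32; origin at the centre of its underside
- jar: loose amber jar, diameter 64, height 70; origin at the centre of its underside
Mind the look-alikes: they are no part of the job. What is shaped like the lever but blue is not meant.

How it is judged:
On the way, in this order (a step that is already met when the one before it is completed fails the run):
1. the cover is folded flat (value of joint cover above 1.4 rad), for 0.2 s.
2. the lever is fully home on the shaft (z of lever_centre in the frame of shaft_seat between 0.026 and 0.033 m and horizontal distance between lever_centre and shaft_seat below 0.005 m and angle between lever_centre's own z axis and vertical below 0.08 rad), for 0.2 s.
At the end, for the whole second after the job is handed in: The cover's joint reads over 1.40 rad; the lever's hub is within 3 mm of fully home (its centre 26 to 33 mm above shaft_seat), within 5 mm of the shaft's axis, upright within 0.08 rad and at rest, released (all of step 2 and value of joint cover above 1.4 rad and linear speed of lever below 0.02 m/s); the robot touches nothing.
It fails at once if the bench block, charcoal block or jar is shoved more than 40 mm from its place (distance of any of bench_block, charcoal, jar from where it was at the start of the episode above 0.04 m).
It also fails if it takes over 58 s, if anything falls off the work surface, if the arm or the gripper's body presses on something with over 40 N, if the wrist force passes 120 N, or if a joint passes its speed limit or range.

### The arm

A 7-joint arm with a two-finger parallel gripper is mounted at the origin on the work surface. World frame = base frame: x ahead of the robot, y to its left, z up, the work surface at z = 0. Lengths are in m, angles in rad, forces in N, time in s.
With the tool pointing down it reaches from about 0.425 to 0.925 m from the base axis. Payload 6.8 kg.
Tool frame: the origin (TCP) lies between the finger pads; the fingertips stand finger_overhang ahead of it and the grasp point (between the pads) lies 6 mm ahead of it (finger_overhang is the distance from the TCP to the fingertips, in m); z points along the fingers, y is the line along which they close (so a half turn about z gives the same grasp; the last joint's range is limited). The gripper opens to 85 mm and grips with 20 to 120 N. Pads are 22 mm wide; open, the fingers measure 114 mm over their backs; the gripper's body (76 mm by 85 mm) begins 54 mm behind the grasp point. The pads swing forward as they close: fully open they stand 13 mm farther back than shut.
Start: joints at [1.194, 0.477, 0.022, 1.555, -0.011, 1.109, -0.083], TCP at [0.179, -0.651, 0.256] pointing down, gripper open.
Joint ranges: [-2.96, 2.96], [-0.34, 2.1], [-1.41, 1.46], [0.24, 2.44], [-1.37, 4.51], [0.17, 1.92], [-2.96, 2.96]. Speed limits (rad/s): [2.39, 2.39, 3.14, 3.14, 3.14, 3.14, 3.14].

### API

Orientations are given as a unit quaternion [w, x, y, z].
In Python, from station import * gives the robot as it stands.
- The arm moves only by the tool drive_tool, never from a script. Its argument "increments" is a list of rows, each an object of numbers: "claw": the finger opening in m, from 0 to 0.0854; "dx", "dy", "dz": the shift along the tool's x, y, z in m; "wx", "wy", "wz": the turn, a rotation vector about the tool's x, y, z in degrees. A call has 1 to 20 rows; each row shifts and turns the commanded pose from where the row before left it, along the tool's axes as they then stand; what a row does not reach is not made up. A row lasts 1/8 s, in which the tool goes at most 62.5 mm and 10.7 degrees, less where a joint would pass 70% of its speed; a pose out of reach is approached as far as the arm can. A call with a gripper value outside its range is refused whole. The fingers move at their own pace and stop on an object; "newtons" is the grip in N (left out, the last holds). Time passes only in rows, so rows that do not move let the fingers close. It gives the time, the measured TCP pose, the force, the opening and the grip force at its end, in the units of the state.
- get_obs(): the state, without advancing time (a new reading comes with each control period).
- read_camera(name): name is "scene" or "top" or "wrist"; returns (picture, depth): 400x640x3 uint8, red, green, blue; 400x640 float32, m along the optical axis (not along the pixel's ray), 0 where there is no reading.
- calibration(name): a dict with "intrinsics" (3x3 intrinsics, pixels), "R" (3x3) and "t" (3): a world point X has camera coordinates R X + t; the wrist camera has in their place "mount" (4x4, takes a point from camera to tool coordinates, whose origin is the TCP and whose axes are the flange's). Camera axes: x right, y down, z forward; pixel columns grow to the right and rows downward; lengths in m; the calibration is good to about 2 mm. A picture is of the moment at which its call begins: read the wrist's pose just before it. calibration takes no time and is no camera call.
- hand_in(): hands the job in; it is judged then, once.
The state is a dict: "t": time; "q": joint angles; "joint_vel": joint speeds; "joint_torque": joint torques, N m; "eef_pos": TCP position; "tool_rot": TCP orientation; "contact_force": force on the tool from outside, world axes, zero at the start; "torque": the same for the moment, N m; "gripper_width": opening from 0.0 (shut) to 1.0 (fully open); "grasp_force": force on a finger pad.
Only numpy, scipy, OpenCV 4.12 (cv2) and the standard library are available. Lean on these libraries where they do the work, as an engineer would, in place of code of your own. Each camera call takes 0.05 s, during which the arm holds its last target. There are 200 camera calls.

## Working session

There is one attempt and no reset: what is moved stays moved. The work goes in short steps, Python scripts to look and compute and a tool call to move; the robot and the scene stay as the last step left them, time stands still between calls to the robot, and variables do not carry over. Pictures are saved under pics/ and viewed, at most 10 in all, crops included, and the job is handed in when it is done.

Besides the shell and the picture viewer there is one more tool, called after ">>>" as a command line: name --argument value ..., lists and objects as JSON in quotes. drive_tool: Moves the arm, as the interface text tells. Its arguments: {"type":"object","properties":{"increments":{"type":"array","items":{"type":"object","properties":{"claw":{"type":"number"},"dx":{"type":"number"},"dy":{"type":"number"},"dz":{"type":"number"},"wx":{"type":"number"},"wy":{"type":"number"},"wz":{"type":"number"}}}},"newtons":{"type":"number"}},"required":["increments"]}

```bash
ls; mkdir -p pics
python3 - <<'E'
from station import *
import numpy as np,cv2
o=get_obs();print(o)
for n in("scene","top"):
    p,d=read_camera(n);np.savez(n+"0.npz",p=p,d=d);cv2.imwrite(f"pics/{n}0.png",p[:,:,::-1]);print(calibration(n))
print(calibration("wrist"))
E
```

```text
pics
{'t': 0.0, 'q': array([ 1.19389903,  0.47779724,  0.02231264,  1.55651499, -0.01149551,
        1.10929022, -0.08309581]), 'joint_vel': array([ 0.00060195, -0.00081694,  0.00121493,  0.00063361, -0.00104198,
        0.0012076 , -0.00076246]), 'joint_torque': array([-1.25334598e-03, -5.96444643e+01,  1.60711057e+00, -2.81201291e+01,
        1.24464871e-02,  9.40223923e-03, -1.81789483e-05]), 'eef_pos': array([ 0.17910863, -0.65020454,  0.25530024]), 'tool_rot': array([-9.21340037e-04,  9.90978218e-01,  1.34019725e-01, -1.91361843e-04]), 'contact_force': array([-0.61367629, -0.12301954,  1.48847765]), 'torque': array([-0.0326913 , -0.01770466, -0.00734581]), 'grasp_force': 0.0, 'gripper_width': 1.0006921299449183}
{'intrinsics': array([[375.53592493,   0.        , 318.27560155],
       [  0.        , 375.53592493, 193.37436531],
       [  0.        ,   0.        ,   1.        ]]), 'R': array([[-0.86888791,  0.4949186 , -0.00945459],
       [ 0.36847938,  0.63391913, -0.67997756],
       [-0.3305401 , -0.5943081 , -0.73317196]]), 't': array([ 0.5011476 , -0.1006811 ,  1.10893877])}
[... 195 characters left out ...]
, -0.99964106, -0.00872463],
       [-0.98546523, -0.02350278, -0.16824355],
       [ 0.16797811,  0.01285949, -0.98570685]]), 't': array([-0.05833638,  0.53479911,  0.81501348])}
{'intrinsics': array([[335.11832204,   0.        , 313.96974056],
       [  0.        , 335.11832204, 201.21249569],
       [  0.        ,   0.        ,   1.        ]]), 'mount': array([[ 9.13748551e-04, -9.51973173e-01, -3.06180081e-01,
         7.93118080e-02],
       [ 9.99999582e-01,  8.79707152e-04,  2.49168919e-04,
        -2.16677054e-04],
       [ 3.21466810e-05, -3.06180181e-01,  9.51973579e-01,
        -1.18685603e-01],
       [ 0.00000000e+00,  0.00000000e+00,  0.00000000e+00,
         1.00000000e+00]])}
```

View pics/top0.png

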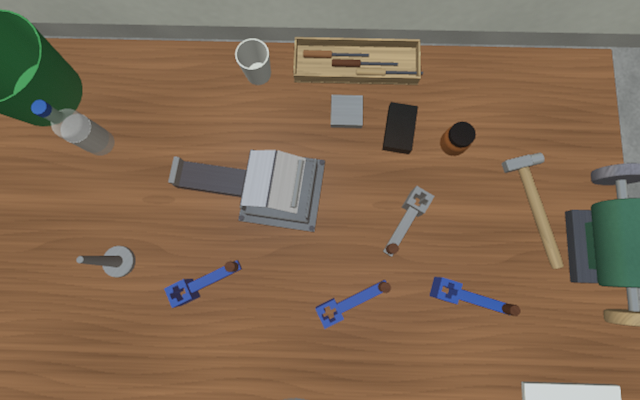

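View pics/scene0.png

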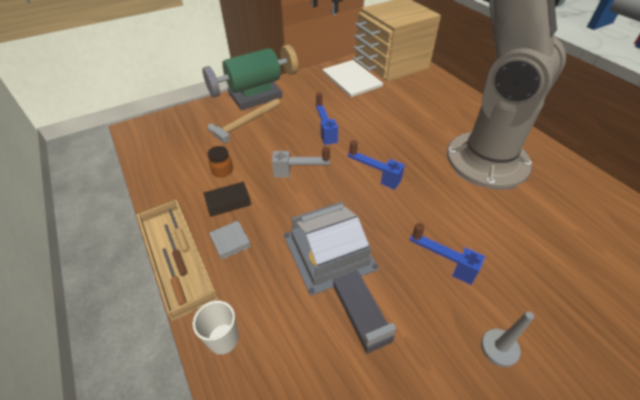

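The winch is at about top(285,188), with its beam to the left, so winch +y is roughly world +y. There are four lever-shaped things: grey hub at (420,199), and blue ones at (180,293), (330,313) and (449,290). The grey one fits because blue is excluded. I'll confirm it in a crop and measure at the same time.

```bash
cat > h.py <<'E'
import numpy as np,cv2
from station import *
def cloud(d,c):
    K=c["intrinsics"];v,u=np.mgrid[:400,:640]
    P=np.stack([(u-K[0,2])*d/K[0,0],(v-K[1,2])*d/K[1,1],d],-1)
    return (P-c["t"])@c["R"]
def proj(X,c):
    q=c["intrinsics"]@(c["R"]@np.array(X)+c["t"]);return q[:2]/q[2]
def ray(u,v,z,c):
    r=c["R"].T@np.linalg.solve(c["intrinsics"],[u,v,1]);o=-c["R"].T@c["t"]
    return o+r*(z-o[2])/r[2]
E
python3 - <<'E'
from h import *
f=np.load("top0.npz");p,d=f["p"],f["d"];c=calibration("top");W=cloud(d,c)
cv2.imwrite("pics/crop1.png",cv2.resize(p[130:275,160:445,::-1],None,fx=2.8,fy=2.8,interpolation=cv2.INTER_CUBIC))
z=W[...,2];v,u=np.mgrid[:400,:640]
def rect(m,name):
    n,l,s,_=cv2.connectedComponentsWithStats(m.astype(np.uint8));
    k=1+np.argmax(s[1:,4]);q=W[l==k][:,:2]
    r=cv2.minAreaRect((q*1000).astype(np.float32));print(name,s[k],r,W[l==k].mean(0)); return l==k
print("bench z",np.median(z[150:160,500:520]))
box=lambda a,b,e,g:(u>=a)&(u<b)&(v>=e)&(v<g)
L=box(380,440,180,260)
rect(L&(z>.015),"lever all");rect(L&(z>.054)&(z<.066)&(v<220),"hub top");rect(L&(z>.075),"knob")
B=box(160,335,140,240)
rect(B&(z>.008)&(z<.016)&(u>235),"foot?");rect(B&(u<250)&(z>.025)&(z<.04),"beam");rect(B&(u<190)&(z>.055)&(z<.07),"stop")
rect(B&(u>235)&(z>.09),"cover hi");rect(B&(z>.005),"winch all")
for r in (160,170,180,190,200,210):print(r,[int(1000*x) for x in z[r,236:330:3]])
for n,b in(("block",box(320,370,85,135)),("char",box(375,425,95,160)),("jar",box(435,480,115,160))):rect(b&(z>.012),n)
E
```

```text
bench z 0.0007001946035096827
lever all [ 383  186   52   71 1049] ((462.14312744140625, -183.59890747070312), (73.43204498291016, 281.7945556640625), 43.58523941040039) [ 0.50867813 -0.23438781  0.05691289]
hub top [407 186  28  28 310] ((548.4528198242188, -259.18536376953125), (44.239295959472656, 45.27687072753906), 59.49623489379883) [ 0.54807171 -0.25898092  0.05996972]
knob [388 244  12  10  98] ((422.5074768066406, -129.61383056640625), (20.733732223510742, 157.905029296875), 15.358834266662598) [ 0.4392586  -0.19225603  0.10379804]
foot? [239 160  87  72 668] ((572.0531005859375, 44.824134826660156), (174.2882537841797, 168.0472869873047), 83.08628845214844) [0.52868601 0.01672695 0.00990617]
beam [ 173  161   74   35 1705] ((593.2636108398438, 208.07424926757812), (157.5343475341797, 61.25776290893555), 83.02076721191406) [0.59144042 0.20257768 0.03275386]
stop [169 157  12  27 199] ((601.7922973632812, 278.6259765625), (15.044713020324707, 60.16514205932617), 82.38050079345703) [0.60151609 0.27744178 0.06179012]
cover hi [ 242  150   63   64 3013] ((511.35479736328125, 42.
[... 920 characters left out ...]
109, 107, 103, 100, 98, 107, 108, 83, 40, 40, 79, 64, 8, 10, -2, 0, 2, 2]
210 [0, -2, 6, 49, 41, 40, 41, 41, 40, 42, 41, 40, 42, 43, 40, 106, 99, 100, 95, 89, 89, 39, 39, 40, 81, 11, 9, 9, 0, 1, 1, 2]
block [331  95  32  33 997] ((597.38720703125, -96.70480346679688), (74.24722290039062, 412.8387145996094), 89.06752014160156) [ 0.76190949 -0.09902186  0.02571317]
char [ 383  101   35   53 1396] ((578.681396484375, -170.51385498046875), (84.9961166381836, 430.140380859375), 69.75727081298828) [ 0.71898367 -0.22177323  0.03773172]
jar [441 122  35  34 859] ((565.0941162109375, -204.91183471679688), (62.74843215942383, 452.6517639160156), 41.51115798950195) [ 0.68622558 -0.34275668  0.06545978]
```

View pics/crop1.png

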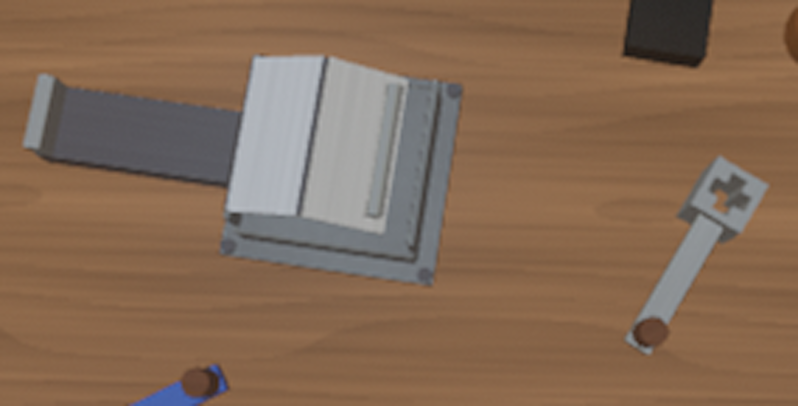

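The crop shows the grey lever: plus-hole hub at crop (730,195), i.e. top (420,200), with its arm towards the lower left and the brown knob at (650,332). This is the one meant. The bar runs along crop (384,150).

Winch: middle ≈ (.572,.0435), +y heading 82.8°. Bar ≈ (.567,.006). Next I align the tool, close the fingers and move in on the bar's −y side.

>>> drive_tool --increments '[{"wz":7.6,"claw":0},{"wz":7.5,"claw":0},{"wz":7.5,"claw":0},{"dx":0.025,"dy":-0.0545},{"dx":0.025,"dy":-0.0545},{"dx":0.025,"dy":-0.0545},{"dx":0.025,"dy":-0.0545},{"dx":0.025,"dy":-0.0545},{"dx":0.025,"dy":-0.0545},{"dx":0.025,"dy":-0.0545},{"dx":0.025,"dy":-0.0545},{"dx":0.025,"dy":-0.0545},{"dx":0.025,"dy":-0.0545},{"dx":0.025,"dy":-0.0545},{"dx":0.025,"dy":-0.0545},{"wx":10},{"wx":10}]'

```text
schema error: expected keys claw, dx, dy, dz, wx, wy, wz
```

```bash
cat >> h.py <<'E'
from scipy.spatial.transform import Rotation as Ro
def pose():
    o=get_obs();w,x,y,z=o["tool_rot"];return Ro.from_quat([x,y,z,w]).as_matrix(),o["eef_pos"],o
def wristshot(name):
    R,t,o=pose();p,d=read_camera("wrist");M=calibration("wrist")["mount"];T=np.eye(4);T[:3,:3]=R;T[:3,3]=t
    E=np.linalg.inv(T@M);c=dict(intrinsics=calibration("wrist")["intrinsics"],R=E[:3,:3],t=E[:3,3])
    np.savez(name+".npz",p=p,d=d,R=c["R"],t=c["t"],Rt=R,tt=t);cv2.imwrite(f"pics/{name}.png",p[:,:,::-1]);return p,d,c,R,t
E
python3 - <<'E'
from h import *
p,d,c,R,t=wristshot("w1");print(R.round(3),t,get_obs()["t"],get_obs()["contact_force"])
W=cloud(d,c);Tl=(W-t)@R
m=(np.abs(Tl[...,0])<.02)&(np.abs(Tl[...,1])<.025)&(Tl[...,2]<.05)&(d>0)
q=Tl[m];print(len(q),q.min(0),np.percentile(q,[2,50,98],axis=0), q.max(0))
# bar in world
uy=np.array([.1253,.9921]);H=np.array([.5805,.111])
s=(W[...,:2]-H)@uy; x=(W[...,:2]-H)@np.array([.9921,-.1253])
for xx in(-.03,0,.03):
    k=(np.abs(x-xx)<.004)&(s<-.05)&(s>-.14)&(d>0)
    h,_=np.histogram(s[k],np.arange(-.14,-.049,.005));
    print(xx,[(int(1000*a),int(1000*W[...,2][k&(s>a)&(s<a+.005)].max())) for a in np.arange(-.14,-.05,.005) if (k&(s>a)&(s<a+.005)).any()])
E
```

```text
[[ 0.964  0.266 -0.001]
 [ 0.266 -0.964  0.002]
 [-0.    -0.002 -1.   ]] [ 0.17912978 -0.65030029  0.25543913] 0.15 [-0.19734306 -0.42792658  0.11858341]
5490 [ 0.00883451 -0.02499911 -0.06531403] [[ 9.94611054e-03 -2.42016748e-02 -6.36069366e-02]
 [ 1.15698481e-02  9.93037292e-05 -5.61216041e-02]
 [ 1.83332693e-02  2.42325860e-02 -4.91894646e-02]] [ 0.01940535  0.02498995 -0.04811287]
-0.03 []
0 []
0.03 []
```

View pics/w1.png

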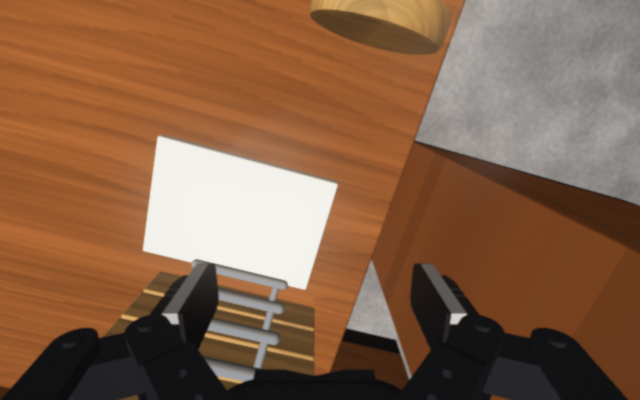

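The rows need every key, so the arm did not move. The picture shows the open fingers at (190,300) and (440,300), with paper below.

>>> drive_tool --increments '[{"dx":0,"dy":0,"dz":0,"wx":0,"wy":0,"wz":7.6,"claw":0},{"dx":0,"dy":0,"dz":0,"wx":0,"wy":0,"wz":7.5,"claw":0},{"dx":0,"dy":0,"dz":0,"wx":0,"wy":0,"wz":7.5,"claw":0},{"dx":0.025,"dy":-0.0545,"dz":0,"wx":0,"wy":0,"wz":0,"claw":0},{"dx":0.025,"dy":-0.0545,"dz":0,"wx":0,"wy":0,"wz":0,"claw":0},{"dx":0.025,"dy":-0.0545,"dz":0,"wx":0,"wy":0,"wz":0,"claw":0},{"dx":0.025,"dy":-0.0545,"dz":0,"wx":0,"wy":0,"wz":0,"claw":0},{"dx":0.025,"dy":-0.0545,"dz":0,"wx":0,"wy":0,"wz":0,"claw":0},{"dx":0.025,"dy":-0.0545,"dz":0,"wx":0,"wy":0,"wz":0,"claw":0},{"dx":0.025,"dy":-0.0545,"dz":0,"wx":0,"wy":0,"wz":0,"claw":0},{"dx":0.025,"dy":-0.0545,"dz":0,"wx":0,"wy":0,"wz":0,"claw":0},{"dx":0.025,"dy":-0.0545,"dz":0,"wx":0,"wy":0,"wz":0,"claw":0},{"dx":0.025,"dy":-0.0545,"dz":0,"wx":0,"wy":0,"wz":0,"claw":0},{"dx":0.025,"dy":-0.0545,"dz":0,"wx":0,"wy":0,"wz":0,"claw":0},{"dx":0.025,"dy":-0.0545,"dz":0,"wx":0,"wy":0,"wz":0,"claw":0},{"dx":0,"dy":0,"dz":0,"wx":10,"wy":0,"wz":0,"claw":0},{"dx":0,"dy":0,"dz":0,"wx":10,"wy":0,"wz":0,"claw":0}]'

```text
t: 2.28
eef_pos: [0.5598, -0.0367, 0.2568]
tool_rot: [-0.176, 0.983, -0.059, 0.012]
contact_force: [-1.4, -1.1, -0.9]
gripper_width: -0.0
grasp_force: 0.0
```

```bash
cat > m.py <<'E'
from h import *
p,d,c,R,t=wristshot("w2");print(R.round(3),t,get_obs()["t"],get_obs()["contact_force"])
W=cloud(d,c);Tl=(W-t)@R
m=(np.abs(Tl[...,0])<.03)&(np.abs(Tl[...,1])<.025)&(Tl[...,2]<.05)&(d>0)
q=Tl[m];print(len(q),q.min(0),q.max(0)) if len(q) else 0
uy=np.array([.1253,.9921]);H=np.array([.5805,.111])
s=(W[...,:2]-H)@uy; x=(W[...,:2]-H)@np.array([.9921,-.1253]);Z=W[...,2]
for xx in(-.03,0,.03):
    k=(np.abs(x-xx)<.004)&(d>0)&(Z<.13)
    print(xx,[(int(1000*a),int(1000*Z[k&(s>a)&(s<a+.005)].max())) for a in np.arange(-.16,-.05,.005) if (k&(s>a)&(s<a+.005)).any()])
E
python3 m.py
```

```text
[[ 0.993 -0.112  0.044]
 [-0.12  -0.931  0.344]
 [ 0.002 -0.347 -0.938]] [ 0.55978213 -0.03673492  0.25681008] 2.325 [ 0.15109109 -4.29083734 -1.81977356]
18406 [-0.01162252 -0.02499749 -0.0647462 ] [0.01917096 0.02499899 0.02079423]
-0.03 [(-160, 2), (-155, 10), (-150, 10), (-145, 11), (-139, 81), (-134, 81), (-124, 42), (-119, 42), (-114, 107), (-109, 109), (-104, 108), (-99, 99), (-94, 101), (-89, 104), (-84, 106), (-79, 110), (-74, 112), (-69, 114), (-64, 117), (-59, 120), (-54, 120)]
0 [(-160, 2), (-155, 9), (-150, 10), (-145, 10), (-139, 82), (-134, 82), (-124, 42), (-119, 42), (-114, 108), (-109, 109), (-104, 108), (-99, 98), (-94, 102), (-89, 103), (-84, 107), (-79, 109), (-74, 113), (-69, 115), (-64, 118), (-59, 120), (-54, 120)]
0.03 [(-160, 2), (-155, 10), (-150, 10), (-145, 11), (-139, 82), (-134, 81), (-124, 42), (-119, 43), (-114, 107), (-109, 109), (-104, 109), (-99, 98), (-94, 101), (-89, 104), (-84, 108), (-79, 109), (-74, 112), (-69, 115), (-64, 118), (-59, 120), (-54, 120)]
```

View pics/w2.png

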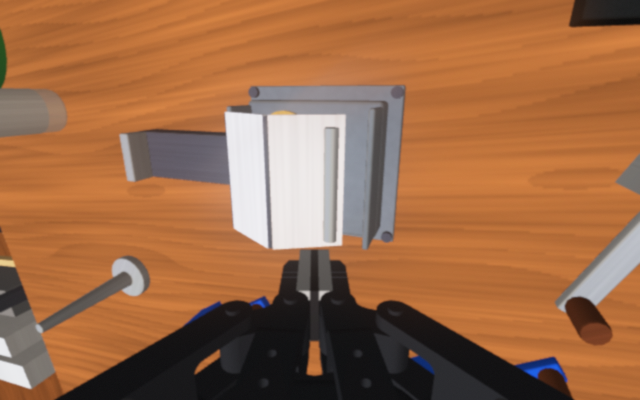

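The picture shows the cover in front of the closed fingers, with the bar at (330,185) and the fingertips at (315,260). Bar s = −107 mm from the hinge; the cheek position agrees with the winch pose. Fingertip overhang when closed is ≈ 21 mm. Descending behind the bar.

>>> drive_tool --increments '[{"dx":0.0005,"dy":0.0093,"dz":0.036,"wx":0,"wy":0,"wz":0,"claw":0},{"dx":0.0005,"dy":0.0093,"dz":0.036,"wx":0,"wy":0,"wz":0,"claw":0},{"dx":0.0005,"dy":0.0093,"dz":0.036,"wx":0,"wy":0,"wz":0,"claw":0},{"dx":0.0005,"dy":0.0093,"dz":0.036,"wx":0,"wy":0,"wz":0,"claw":0},{"dx":0,"dy":0,"dz":0,"wx":0,"wy":0,"wz":0,"claw":0}]'

```text
t: 2.95
eef_pos: [0.5624, -0.0256, 0.1069]
tool_rot: [-0.173, 0.983, -0.062, 0.01]
contact_force: [-0.1, 0.7, 1.0]
gripper_width: -0.002
grasp_force: 0.0
```

>>> drive_tool --increments '[{"dx":0,"dy":-0.0094,"dz":0.0027,"wx":0,"wy":0,"wz":0,"claw":0},{"dx":0,"dy":-0.0094,"dz":0.0027,"wx":0,"wy":0,"wz":0,"claw":0},{"dx":0,"dy":-0.0094,"dz":0.0034,"wx":0,"wy":0,"wz":0,"claw":0},{"dx":0,"dy":-0.0094,"dz":0.0034,"wx":0,"wy":0,"wz":0,"claw":0},{"dx":0,"dy":-0.0094,"dz":0.0034,"wx":0,"wy":0,"wz":0,"claw":0},{"dx":0,"dy":-0.0094,"dz":0.0034,"wx":0,"wy":0,"wz":0,"claw":0}]'

```text
t: 3.7
eef_pos: [0.5702, 0.0345, 0.1099]
tool_rot: [-0.173, 0.983, -0.062, 0.011]
contact_force: [-0.1, -0.7, -0.7]
gripper_width: -0.001
grasp_force: 0.7
```

```bash
cat > cov.py <<'E'
from h import *
import sys
p,d=read_camera("top");c=calibration("top");W=cloud(d,c);cv2.imwrite(f"pics/{sys.argv[1]}.png",p[:,:,::-1]);np.savez(sys.argv[1],p=p,d=d)
o=get_obs();print(o["t"],o["eef_pos"],o["contact_force"])
uy=np.array([.1253,.9921]);H=np.array([.5805,.111])
s=(W[...,:2]-H)@uy; x=(W[...,:2]-H)@np.array([.9921,-.1253]);Z=W[...,2]
for xx in(-.045,.03,.045):
    k=(np.abs(x-xx)<.005)&(d>0)&(Z<.17)
    print(xx,[(int(1000*a),int(1000*Z[k&(s>a)&(s<a+.006)].max())) for a in np.arange(-.15,.02,.006) if (k&(s>a)&(s<a+.006)).any()])
E
python3 cov.py t1
```

```text
3.75 [0.5703555  0.03623966 0.11012198] [0.07645131 0.95305966 0.48947972]
-0.045 [(-150, 12), (-144, 81), (-137, 82), (-131, 43), (-125, 42), (-119, 44), (-113, 41), (-107, 43), (-101, 43), (-95, 43), (-89, 41), (-83, 43), (-77, 42), (-71, 43), (-65, 105), (-59, 110), (-53, 108), (-47, 109), (-41, 125), (-35, 138), (-29, 151), (-23, 150), (-17, 141), (-11, 124), (-5, 112), (0, 99)]
0.03 [(-47, 109), (-41, 121), (-35, 138), (-29, 149), (-23, 149), (-17, 143), (-11, 128), (-5, 112), (0, 98), (18, 36)]
0.045 [(-65, 104), (-59, 108), (-53, 108), (-47, 108), (-41, 125), (-35, 138), (-29, 149), (-23, 149), (-17, 141), (-11, 127), (-5, 114), (0, 99), (6, 84)]
```

Folding works. The bar is now at ≈ −55 mm. Continuing to the stop.

>>> drive_tool --increments '[{"dx":0,"dy":-0.0094,"dz":0.0034,"wx":0,"wy":0,"wz":0,"claw":0},{"dx":0,"dy":-0.0094,"dz":0.0034,"wx":0,"wy":0,"wz":0,"claw":0},{"dx":0,"dy":-0.0094,"dz":0.0034,"wx":0,"wy":0,"wz":0,"claw":0},{"dx":0,"dy":-0.0056,"dz":0.002,"wx":0,"wy":0,"wz":0,"claw":0},{"dx":0,"dy":-0.0028,"dz":0.001,"wx":0,"wy":0,"wz":0,"claw":0},{"dx":0,"dy":0,"dz":0,"wx":0,"wy":0,"wz":0,"claw":0}]'

```text
t: 4.5
eef_pos: [0.5751, 0.0724, 0.1099]
tool_rot: [-0.173, 0.983, -0.062, 0.011]
contact_force: [-0.7, 0.7, 0.5]
gripper_width: 0.008
grasp_force: 0.0
```

```bash
python3 cov.py t2
```

```text
4.55 [0.57510693 0.07212876 0.10993671] [-0.07049637 -0.10141562 -0.5695851 ]
-0.045 [(-95, 42), (-89, 42), (-83, 43), (-77, 42), (-71, 43), (-65, 44), (-59, 42), (-53, 43), (-47, 43), (-41, 44), (-35, 43), (-29, 44), (-23, 106), (-17, 106), (-11, 126), (-5, 157), (0, 156)]
0.03 [(-11, 130), (-5, 155), (0, 154)]
0.045 [(-23, 105), (-17, 105), (-11, 124), (-5, 157), (0, 153)]
```

>>> drive_tool --increments '[{"dx":0,"dy":-0.0025,"dz":0.001,"wx":0,"wy":0,"wz":0,"claw":0},{"dx":0,"dy":0,"dz":0,"wx":0,"wy":0,"wz":0,"claw":0},{"dx":0,"dy":0.038,"dz":-0.0136,"wx":0,"wy":0,"wz":0,"claw":0},{"dx":0,"dy":0,"dz":-0.05,"wx":0,"wy":0,"wz":0,"claw":0},{"dx":0,"dy":0,"dz":-0.05,"wx":0,"wy":0,"wz":0,"claw":0.02},{"dx":0,"dy":0,"dz":0,"wx":-10,"wy":0,"wz":0,"claw":0.0854},{"dx":0,"dy":0,"dz":0,"wx":-10.2,"wy":0,"wz":0,"claw":0.0854},{"dx":0.001,"dy":-0.0317,"dz":-0.016,"wx":0,"wy":0,"wz":0,"claw":0.0854},{"dx":0,"dy":0,"dz":0,"wx":0,"wy":0,"wz":0,"claw":0.0854}]'

```text
t: 5.68
eef_pos: [0.5718, 0.0364, 0.2208]
tool_rot: [0.001, 0.998, -0.06, 0.001]
contact_force: [0.5, 0.7, 0.5]
gripper_width: 1.004
grasp_force: 0.0
```

```bash
python3 cov.py t3
python3 - <<'E'
from h import *
p,d,c,R,t=wristshot("w3");print(R.round(4),t)
W=cloud(d,c);Z=W[...,2]
u0,v0=proj([.5705,.0316,.078],c).astype(int);print(u0,v0)
k=(np.abs(W[...,0]-.5705)<.03)&(np.abs(W[...,1]-.0316)<.03)&(Z>.06)&(Z<.09);q=W[k][:,:2]
print(len(q),np.median(Z[k]),np.percentile(Z[k],95),cv2.minAreaRect((q*1000).astype(np.float32)),q.mean(0))
x0=max(u0-130,0);y0=max(v0-100,0);cv2.imwrite("pics/w3c.png",cv2.resize(p[y0:v0+100,x0:u0+130,::-1],None,fx=3,fy=3,interpolation=cv2.INTER_CUBIC))
E
```

```text
5.725 [0.57122607 0.03380799 0.21993953] [ 0.00478794 -0.8602741  -0.12892173]
-0.045 [(-150, 11), (-144, 80), (-137, 81)]
0.03 [(-150, 10), (-144, 71), (-137, 81), (-131, 41), (-125, 42), (-119, 41), (-113, 42)]
0.045 [(-150, 9), (-144, 64), (-131, 41), (-125, 42), (-119, 41)]
[[ 9.925e-01 -1.224e-01  8.000e-04]
 [-1.224e-01 -9.925e-01 -2.700e-03]
 [ 1.100e-03  2.600e-03 -1.000e+00]] [0.57122607 0.03380799 0.21993953]
316 196
766 0.07804189772154226 0.08010011383261657 ((572.1484985351562, 35.88301086425781), (25.454601287841797, 25.99785614013672), 25.52922248840332) [0.57377208 0.03540876]
```

View pics/w3c.png

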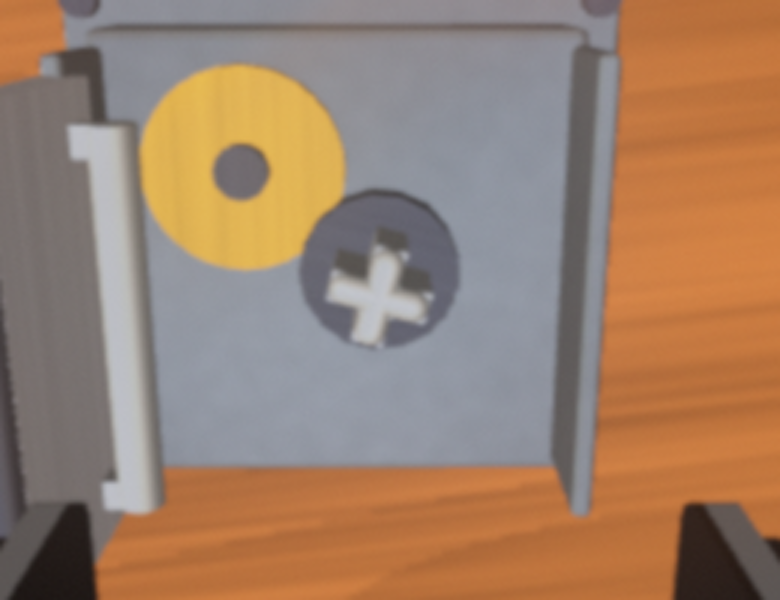

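The crop shows the folded cover at the left. The bright plus of the shaft is at crop (378,293) on the dark collar, its splines tilted about 13° in the image. I'll measure it precisely with the arm still.

```bash
cat > sh.py <<'E'
from h import *
def plus(pts):  # 4-fold heading and centre from points of a plus
    q=pts
    ce=(cv2.minAreaRect((q*1e4).astype(np.float32))[0]);ce=np.array(ce)/1e4
    e=q-ce;zc=e[:,0]+1j*e[:,1];return ce,q.mean(0),np.degrees(np.angle((zc**4).sum()))/4
if __name__=="__main__":
    p,d,c,R,t=wristshot("w4");print(R.round(4)[:2],t)
    W=cloud(d,c);Z=W[...,2]
    v,u=np.mgrid[:400,:640]
    o=-c["R"].T@c["t"];K=c["intrinsics"]
    r=np.stack([(u-K[0,2])/K[0,0],(v-K[1,2])/K[1,1],np.ones(u.shape)],-1)@c["R"]
    def pl(z): return (o+r*((z-o[2])/r[...,2])[...,None])[...,:2]
    P=pl(.078);near=np.hypot(P[...,0]-.571,P[...,1]-.034)<.022
    g=p.min(-1);print(np.percentile(g[near],[5,25,50,75,95]))
    for th in(130,160,190):
        k=near&(g>th);print(th,k.sum(),*plus(P[k]))
    k=near&(Z>.075)&(Z<.083);print("depth",k.sum(),np.median(Z[k]),*plus(W[k][:,:2]))
    # collar ring: dark purple disc at z=.05
    Q=pl(.05);nc=np.hypot(Q[...,0]-.571,Q[...,1]-.034)<.03
    k=nc&(np.abs(Z-.05)<.004);print("collar",k.sum(),cv2.minEnclosingCircle((W[k][:,:2]*1e4).astype(np.float32)))
E
python3 sh.py
```

```text
[[ 9.922e-01 -1.248e-01 -5.000e-04]
 [-1.248e-01 -9.922e-01 -3.600e-03]] [0.57081993 0.03211887 0.21933408]
[ 84. 101. 132. 150. 191.]
130 1121 [0.56725239 0.03487107] [0.56537703 0.03496483] -7.126725406160833
160 410 [0.57257568 0.03638858] [0.57205325 0.03649086] -20.722073804560768
190 151 [0.57237866 0.03588722] [0.57196159 0.03593551] -20.99856476307505
depth 587 0.07859606002645203 [0.57171309 0.0361754 ] [0.57247282 0.03574702] -21.766629727516836
collar 1433 ((5732.51806640625, 375.2127380371094), 259.65423583984375)
```

The shaft by the wrist camera is ≈ (0.572, 0.036), spline heading ≈ −20.7° (mod 90). The lever arm is at ≈149.5°, so turning by about +10° to 159.3° points it to winch −x, clear of the cover. Moving over the lever.

>>> drive_tool --increments '[{"dx":0,"dy":0,"dz":0,"wx":0,"wy":0,"wz":7.8,"claw":0.0854},{"dx":0,"dy":0,"dz":0,"wx":0,"wy":0,"wz":7.8,"claw":0.0854},{"dx":0,"dy":0,"dz":0,"wx":0,"wy":0,"wz":7.7,"claw":0.0854},{"dx":0.0256,"dy":0.052,"dz":0,"wx":0,"wy":0,"wz":0,"claw":0.0854},{"dx":0.0256,"dy":0.052,"dz":0,"wx":0,"wy":0,"wz":0,"claw":0.0854},{"dx":0.0256,"dy":0.052,"dz":0,"wx":0,"wy":0,"wz":0,"claw":0.0854},{"dx":0.0256,"dy":0.052,"dz":0,"wx":0,"wy":0,"wz":0,"claw":0.0854},{"dx":0.0256,"dy":0.052,"dz":0,"wx":0,"wy":0,"wz":0,"claw":0.0854},{"dx":0,"dy":0,"dz":0,"wx":0,"wy":0,"wz":0,"claw":0.0854},{"dx":0,"dy":0,"dz":0,"wx":0,"wy":0,"wz":0,"claw":0.0854},{"dx":0,"dy":0,"dz":0,"wx":0,"wy":0,"wz":0,"claw":0.0854}]'

```text
t: 7.2
eef_pos: [0.5493, -0.2556, 0.2201]
tool_rot: [0.001, 0.965, -0.262, -0.0]
contact_force: [0.3, 0.1, -0.7]
gripper_width: 0.996
grasp_force: 0.0
```

```bash
cat > lv.py <<'E'
from sh import *
p,d,c,R,t=wristshot("w5");print(R.round(4)[:2],t,"head",np.degrees(np.arctan2(R[1,0],R[0,0])))
W=cloud(d,c);Z=W[...,2]
k=(np.hypot(W[...,0]-.548,W[...,1]+.259)<.045)&(Z>.055)&(Z<.066)
q=W[k][:,:2];r=cv2.minAreaRect((q*1e4).astype(np.float32));print("hub",k.sum(),np.median(Z[k]),r,"tool:",((np.r_[np.array(r[0])/1e4,.06]-t)@R).round(4))
k=(np.hypot(W[...,0]-.4393,W[...,1]+.1923)<.06)&(Z>.08)&(Z<.1);q=W[k][:,:2]
if len(q):print("knob",len(q),np.median(Z[k]),q.mean(0))
p,d=read_camera("top");c=calibration("top");W=cloud(d,c);Z=W[...,2];np.savez("t4",p=p,d=d);cv2.imwrite("pics/t4.png",p[:,:,::-1])
k=(np.hypot(W[...,0]-.571,W[...,1]-.034)<.022)&(Z>.074)&(Z<.083);print("top shaft depth",k.sum(),*plus(W[k][:,:2]))
v,u=np.where((p.min(-1)>170));P=np.array([ray(a,b,.078,c)[:2] for a,b in zip(u,v) if 240<a<330 and 140<b<240]);P=P[np.hypot(*(P-[.571,.034]).T)<.02];print("top shaft bright",len(P),*plus(P))
E
python3 lv.py
```

```text
[[ 8.624e-01 -5.062e-01 -8.000e-04]
 [-5.062e-01 -8.624e-01 -2.600e-03]] [ 0.54929889 -0.25562014  0.22011088] head -30.412111968422742
hub 1825 0.061076230572711034 ((5488.6474609375, -2573.53759765625), (440.5411376953125, 445.5190734863281), 59.67365646362305) tool: [0.0004 0.0013 0.1601]
knob 490 0.08848750772495131 [ 0.4436259  -0.19585008]
top shaft depth 89 [0.57222939 0.03350171] [0.57090558 0.03356801] -19.59054315987356Traceback (most recent call last):
  File "lv.py", line 10, in <module>
    v,u=np.where((p.min(-1)>170));P=np.array([ray(a,b,.078,c)[:2] for a,b in zip(u,v) if 240<a<330 and 140<b<240]);P=P[np.hypot(*(P-[.571,.034]).T)<.02];print("top shaft bright",len(P),*plus(P))
                                                                                                                                  ~^~~~~~~~~~~~
ValueError: operands could not be broadcast together with shapes (0,) (2,)
```

View pics/w5.png

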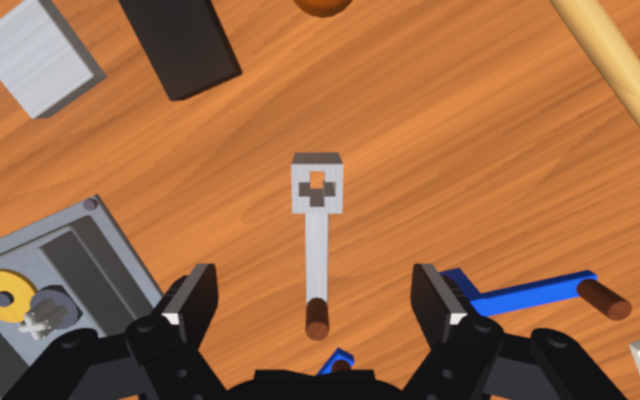

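The picture shows the grey lever centred under the tool: hub (317,188), arm straight down the image, knob (317,315). The hub is within 1.3 mm of the tool axis and aligned. Descending to grasp.

>>> drive_tool --increments '[{"dx":0.0004,"dy":0.0013,"dz":0.045,"wx":0,"wy":0,"wz":0,"claw":0.0854},{"dx":0,"dy":0,"dz":0.045,"wx":0,"wy":0,"wz":0,"claw":0.0854},{"dx":0,"dy":0,"dz":0.045,"wx":0,"wy":0,"wz":0,"claw":0.0854},{"dx":0,"dy":0,"dz":0.037,"wx":0,"wy":0,"wz":0,"claw":0.0854},{"dx":0,"dy":0,"dz":0,"wx":0,"wy":0,"wz":0,"claw":0.0854},{"dx":0,"dy":0,"dz":0,"wx":0,"wy":0,"wz":0,"claw":0.03},{"dx":0,"dy":0,"dz":0,"wx":0,"wy":0,"wz":0,"claw":0.03},{"dx":0,"dy":0,"dz":0,"wx":0,"wy":0,"wz":0,"claw":0.03},{"dx":0,"dy":0,"dz":0,"wx":0,"wy":0,"wz":0,"claw":0.03}]' --newtons 60

```text
t: 8.43
eef_pos: [0.5502, -0.2593, 0.0504]
tool_rot: [0.002, 0.965, -0.263, 0.002]
contact_force: [-0.4, 0.7, 7.2]
gripper_width: 0.503
grasp_force: 62.9
```

>>> drive_tool --increments '[{"dx":0,"dy":0,"dz":-0.02,"wx":0,"wy":0,"wz":0,"claw":0.03},{"dx":0,"dy":0,"dz":-0.05,"wx":0,"wy":0,"wz":0,"claw":0.03},{"dx":0,"dy":0,"dz":-0.05,"wx":0,"wy":0,"wz":0,"claw":0.03},{"dx":0,"dy":0,"dz":0,"wx":0,"wy":0,"wz":-5.0,"claw":0.03},{"dx":0,"dy":0,"dz":0,"wx":0,"wy":0,"wz":-4.9,"claw":0.03},{"dx":0,"dy":0,"dz":0,"wx":0,"wy":0,"wz":0,"claw":0.03},{"dx":0,"dy":0,"dz":0,"wx":0,"wy":0,"wz":0,"claw":0.03}]' --newtons 60

```text
t: 9.3
eef_pos: [0.5485, -0.2583, 0.1684]
tool_rot: [0.002, 0.984, -0.18, -0.0]
contact_force: [0.3, 0.9, -7.6]
gripper_width: 0.505
grasp_force: 64.0
```

```bash
cat > inh.py <<'E'
from sh import *
import sys
p,d,c,R,t=wristshot(sys.argv[1]);print(R.round(4),t,"head",np.degrees(np.arctan2(R[1,0],R[0,0])),get_obs()["t"])
W=cloud(d,c);T=(W-t)@R
near=(np.abs(T[...,0])<.045)&(np.abs(T[...,1])<.0215)&(T[...,2]<.06)&(T[...,2]>-.06)&(d>0)
q=T[near];print(near.sum(),np.percentile(q[:,2],[1,10,50,90,99]))
# hub top surface: dominant z level
h,e=np.histogram(q[:,2],60);z0=e[h.argmax()];print("mode z",z0)
k=near&(np.abs(T[...,2]-z0)<.004);qq=T[k];A=np.c_[qq[:,:2],np.ones(len(qq))]
print("plane",np.linalg.lstsq(A,qq[:,2],rcond=None)[0],"ext",np.percentile(qq,[.5,99.5],axis=0).round(4),cv2.minAreaRect((qq[:,:2]*1e4).astype(np.float32)))
E
python3 inh.py w6
```

```text
[[ 9.354e-01 -3.535e-01 -1.000e-03]
 [-3.535e-01 -9.354e-01 -3.300e-03]
 [ 2.000e-04  3.400e-03 -1.000e+00]] [ 0.5484962  -0.2583019   0.16842868] head -20.702292936621326 9.35
23330 [-0.05930103 -0.05572063 -0.01027431  0.02200734  0.0446629 ]
mode z -0.012012361684746037
plane [ 0.00374333 -0.00832964 -0.01051442] ext [[-0.0237 -0.0213 -0.0155]
 [ 0.0207  0.0213 -0.0081]] ((-19.079071044921875, -0.35308837890625), (460.5196533203125, 430.3931579589844), 0.20720720291137695)
```

View pics/w6.png

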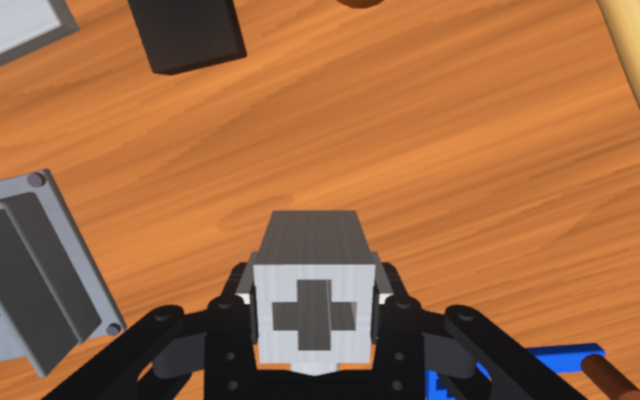

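The picture shows the hub held square between the fingers, with the plus hole at (315,314). Hub top is 10.5 mm above the TCP, so the foot is 49.5 mm below it. The hub centre is at tool x ≈ −1.4 mm. Heading −20.7° is already right. Moving over the shaft.

>>> drive_tool --increments '[{"dx":-0.0161,"dy":-0.0567,"dz":0,"wx":0,"wy":0,"wz":0,"claw":0.03},{"dx":-0.0161,"dy":-0.0567,"dz":0,"wx":0,"wy":0,"wz":0,"claw":0.03},{"dx":-0.0161,"dy":-0.0567,"dz":0,"wx":0,"wy":0,"wz":0,"claw":0.03},{"dx":-0.0161,"dy":-0.0567,"dz":0,"wx":0,"wy":0,"wz":0,"claw":0.03},{"dx":-0.0161,"dy":-0.0567,"dz":0,"wx":0,"wy":0,"wz":0,"claw":0.03},{"dx":0,"dy":0,"dz":0.02,"wx":0,"wy":0,"wz":0,"claw":0.03},{"dx":0,"dy":0,"dz":0,"wx":0,"wy":0,"wz":0,"claw":0.03},{"dx":0,"dy":0,"dz":0,"wx":0,"wy":0,"wz":0,"claw":0.03},{"dx":0,"dy":0,"dz":0,"wx":0,"wy":0,"wz":0,"claw":0.03}]' --newtons 60

```text
t: 10.48
eef_pos: [0.5738, 0.034, 0.1481]
tool_rot: [0.002, 0.984, -0.18, 0.001]
contact_force: [-0.6, 0.4, -7.6]
gripper_width: 0.507
grasp_force: 64.3
```

```bash
python3 inh.py w7
python3 - <<'E'
from h import *
f=np.load("w7.npz");p=f["p"];cv2.imwrite("pics/w7c.png",cv2.resize(p[200:390,200:430,::-1],None,fx=3,fy=3,interpolation=cv2.INTER_CUBIC))
E
```

```text
[[ 9.352e-01 -3.540e-01  7.000e-04]
 [-3.540e-01 -9.352e-01 -3.700e-03]
 [ 2.000e-03  3.200e-03 -1.000e+00]] [0.5738445  0.03401626 0.14810432] head -20.734704488373715 10.525
23358 [-0.05931749 -0.05569803 -0.01027787  0.02191065  0.04456718]
mode z -0.01205531489752177
plane [ 0.00395728 -0.00743785 -0.01052552] ext [[-0.0235 -0.0213 -0.0153]
 [ 0.0206  0.0213 -0.0082]] ((-15.650100708007812, 0.026397705078125), (429.82781982421875, 452.9502258300781), 89.98563385009766)
```

View pics/w7c.png

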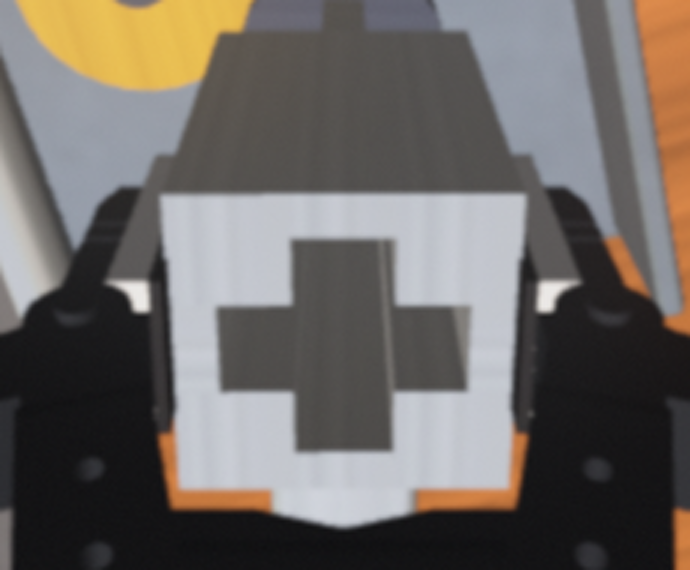

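The crop shows the hub foot centred on the shaft's spline and collar, both at column ≈ 344, so it is aligned sideways. A small trim, then a gentle descent onto the tip.

>>> drive_tool --increments '[{"dx":-0.001,"dy":-0.0006,"dz":0.012,"wx":0,"wy":0,"wz":0,"claw":0.03},{"dx":0,"dy":0,"dz":0.004,"wx":0,"wy":0,"wz":0,"claw":0.03},{"dx":0,"dy":0,"dz":0.004,"wx":0,"wy":0,"wz":0,"claw":0.03},{"dx":0,"dy":0,"dz":0.003,"wx":0,"wy":0,"wz":0,"claw":0.03},{"dx":0,"dy":0,"dz":0.003,"wx":0,"wy":0,"wz":0,"claw":0.03},{"dx":0,"dy":0,"dz":0,"wx":0,"wy":0,"wz":0,"claw":0.03}]' --newtons 60

```text
t: 11.28
eef_pos: [0.5725, 0.036, 0.1211]
tool_rot: [0.002, 0.984, -0.179, -0.0]
contact_force: [-0.5, -0.4, -7.1]
gripper_width: 0.505
grasp_force: 64.5
```

The foot is 7 mm below the tip with no contact force, so the slots have engaged. Continuing down.

>>> drive_tool --increments '[{"dx":0,"dy":0,"dz":0.004,"wx":0,"wy":0,"wz":0,"claw":0.03},{"dx":0,"dy":0,"dz":0.004,"wx":0,"wy":0,"wz":0,"claw":0.03},{"dx":0,"dy":0,"dz":0.004,"wx":0,"wy":0,"wz":0,"claw":0.03},{"dx":0,"dy":0,"dz":0.004,"wx":0,"wy":0,"wz":0,"claw":0.03},{"dx":0,"dy":0,"dz":0.003,"wx":0,"wy":0,"wz":0,"claw":0.03},{"dx":0,"dy":0,"dz":0,"wx":0,"wy":0,"wz":0,"claw":0.03}]' --newtons 60

```text
t: 12.02
eef_pos: [0.5724, 0.036, 0.1021]
tool_rot: [0.002, 0.984, -0.179, -0.0]
contact_force: [0.1, -0.5, -6.3]
gripper_width: 0.507
grasp_force: 64.5
```

>>> drive_tool --increments '[{"dx":0,"dy":0,"dz":0.0015,"wx":0,"wy":0,"wz":0,"claw":0.03},{"dx":0,"dy":0,"dz":0.0015,"wx":0,"wy":0,"wz":0,"claw":0.03},{"dx":0,"dy":0,"dz":0.0005,"wx":0,"wy":0,"wz":0,"claw":0.03},{"dx":0,"dy":0,"dz":0,"wx":0,"wy":0,"wz":0,"claw":0.03}]' --newtons 60

```text
t: 12.52
eef_pos: [0.5728, 0.036, 0.1004]
tool_rot: [0.002, 0.984, -0.179, 0.0]
contact_force: [-5.2, -0.6, 7.0]
gripper_width: 0.505
grasp_force: 66.5
```

The vertical force reversed at foot ≈ 50.8 mm, so it is on the collar. Opening a little and backing straight up.

>>> drive_tool --increments '[{"dx":0,"dy":0,"dz":0,"wx":0,"wy":0,"wz":0,"claw":0.05},{"dx":0,"dy":0,"dz":0,"wx":0,"wy":0,"wz":0,"claw":0.06},{"dx":0,"dy":0,"dz":0,"wx":0,"wy":0,"wz":0,"claw":0.06},{"dx":0,"dy":0,"dz":0,"wx":0,"wy":0,"wz":0,"claw":0.06},{"dx":0,"dy":0,"dz":-0.02,"wx":0,"wy":0,"wz":0,"claw":0.06},{"dx":0,"dy":0,"dz":-0.04,"wx":0,"wy":0,"wz":0,"claw":0.06},{"dx":0,"dy":0,"dz":-0.06,"wx":0,"wy":0,"wz":0,"claw":0.06},{"dx":0,"dy":0,"dz":-0.03,"wx":0,"wy":0,"wz":0,"claw":0.06},{"dx":0,"dy":0,"dz":0,"wx":0,"wy":0,"wz":0,"claw":0.06},{"dx":0,"dy":0,"dz":0,"wx":0,"wy":0,"wz":0,"claw":0.06}]'

```text
t: 13.78
eef_pos: [0.5721, 0.0364, 0.2479]
tool_rot: [0.002, 0.984, -0.179, -0.001]
contact_force: [0.3, 0.3, 0.5]
gripper_width: 0.708
grasp_force: 0.0
```

Run:
```python
from sh import *
p,d,c,R,t=wristshot("w8");o=get_obs();print(t,o["t"],o["contact_force"])
W=cloud(d,c);Z=W[...,2]
k=(np.hypot(W[...,0]-.572,W[...,1]-.036)<.036)&(Z>.1)&(Z<.12);q=W[k]
A=np.c_[q[:,:2]-[.572,.036],np.ones(len(q))];print("hub top",k.sum(),np.median(q[:,2]),"plane",np.linalg.lstsq(A,q[:,2],rcond=None)[0],cv2.minAreaRect((q[:,:2]*1e4).astype(np.float32)))
uy=np.array([.1253,.9921]);H=np.array([.572,.036])+.08*uy
s=(W[...,:2]-H)@uy;x=(W[...,:2]-H)@np.array([.9921,-.1253])
for xx in(-.03,.02,.04):
    k=(np.abs(x-xx)<.005)&(d>0)&(Z<.17);print(xx,[(int(1000*a),int(1000*Z[k&(s>a)&(s<a+.006)].max())) for a in np.arange(-.042,.01,.006) if (k&(s>a)&(s<a+.006)).any()])
```

```text
[0.5720581  0.03635696 0.24794706] 13.825 [ 0.0637897   0.11927798 -0.43265486]
hub top 2326 0.11086821121976832 plane [-0.00233343  0.00238932  0.11005292] ((5657.95556640625, 395.45440673828125), (441.3819274902344, 570.1253051757812), 69.43537139892578)
-0.03 [(-42, 43), (-36, 42), (-30, 42), (-24, 105), (-18, 105), (-12, 127)]
0.02 [(-42, 52), (-36, 51), (-30, 48), (-24, 105), (-18, 105), (-12, 152), (-6, 155), (0, 153)]
0.04 [(-42, 52), (-36, 50), (-30, 47), (-24, 105), (-18, 105), (-12, 153), (-6, 155), (0, 154)]
```

View pics/w8.png

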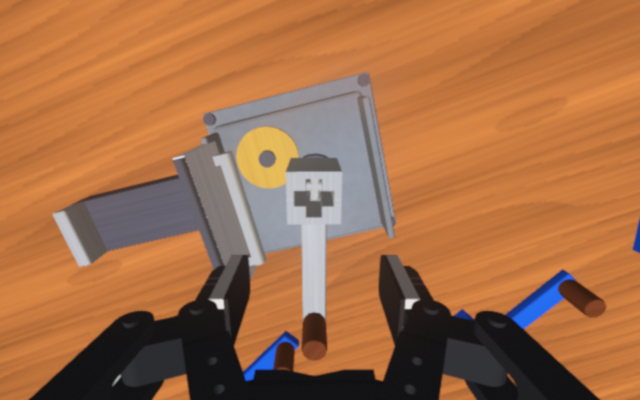

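The picture shows the lever on the shaft, with the hub at (314,197) and the shaft tip visible in the hole, the cover folded at the left and the gripper clear. The hub top at 110–111 mm is level and fully home.

```bash
python3 -c "from station import *;print(hand_in())"
```

```text
the job is handed in; nothing more can be done
None
```

The job is handed in at about 14 s of the 58 s allowed: the cover is folded flat, and the lever is level and fully home on the collar (hub top about 110 mm above the bench) and released. I didn't re-measure the bench block, charcoal block and jar, but the arm never went near them, and hand-in gave no verdict.

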